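Put a sample under vacuum and draw the pump to the set mark

TASK

Stand the amber jar upright inside the open chamber of the vacuum keeper and shut its clear lid fully. Then draw the blue pump handle out against its spring until the red pointer, which stays at the longest draw and cannot be moved back, stands on the green band, and ease the handle fully home again without letting it snap back. Do not disturb the other things on the bench.

Things in the scene. Friction and masses are not known exactly. Their poses are not given: they have to be found in the camera images.
- jar_amber: amber glass sample jar with black cap and white label, 44 mm diameter, 68 mm high, about 120 g; origin at the centre of its underside, z up its axis
- keeper: vacuum keeper, fixed to the bench: white base plate 8 mm thick with a white open chamber (left) and a grey draw pump (right). Origin on the bench; x from the pump handle towards the pump's far end (away from the robot, but for yaw), y to the chamber's side, z up. Pump housing: grey block, x = 75 to 255 mm, 56 mm wide about y = -95 mm, top at z = 58 mm with a white scale
- chamber_in (a point): centre of the chamber's inner floor, 14 mm above the bench; axes as the keeper's. The inside is 158 x 158 mm, walls 6 mm thick, the rim 79 mm above this floor (93 mm above the bench)
- lid (a joint): angle of the clear plastic lid (170 x 170 x 8 mm), hinged along the far (+x) rim of the chamber: 0 is shut, about 1.5 is upright (open); the hinge is stiff, so the lid stays where it is left and has to be pushed all the way down
- lid_hinge (a point): middle of the lid's hinge line, in the plane of the lid's underside; axes turn with the lid: the lid reaches 170 mm along its own -x, its hinge is along y, its upper (outer) face looks along its own z, 8 mm above its underside
- lid_handle (a point): tip of the black knob on the lid's upper face, 140 mm from the hinge, 35 mm out from the face
- handle_top (a point): top centre of the blue pump handle, an upright paddle 16 mm thick (x), 50 mm wide (y), 68 mm high, top 86 mm above the bench; axes as the keeper's. A 10 mm rod, 30 mm above the bench, joins its back to the pump housing, 37 mm behind it when home. It is drawn along the keeper's -x
- plunger (a joint): draw of the handle in m: 0 home, grows as it is drawn out, stop at 0.1; a spring pulls it home with about 1.7 N at 0 and 10 N at 0.08
- pointer_mark (a point): the red pointer (a 3 mm wide bar across the scale, on top of the pump housing) at its middle; axes as the keeper's. The drawn plunger pushes it along the keeper's -x millimetre for millimetre once it has taken up a play of up to about 12 mm; it stays at the longest draw and cannot be pushed by hand
- band_mark (a point): middle of the green band (12 mm long in x) painted across the same scale; its place along the scale differs from day to day and nothing moves it; axes as the keeper's
- jar_white: other jar, white with blue cap, 44 x 68 mm; origin under its centre; leave alone
- jar_green: other jar, green glass with white cap, 44 x 68 mm; origin under its centre; leave alone
- tip_rack: blue pipette-tip box, 120 x 85 x 62 mm; origin under its centre; leave alone
- beaker: glass beaker, 72 mm diameter, 90 mm high; origin under its centre; leave alone
- petri_dish: clear flat dish, 90 mm diameter, 15 mm high; origin under its centre; leave alone
- timer: yellow bench timer, 60 x 70 x 22 mm; origin under its centre; leave alone
- wash_bottle: white bottle with red cap, 72 mm diameter, 130 mm high; origin under its centre; leave alone
There are look-alikes about, which are no part of the job. Leave any brown, pink or turquoise look-alike of the jar_amber alone.

How it is judged:
On the way, in this order (a step that is already met when the one before it is completed fails the run):
1. the amber jar stands upright on the chamber's floor (x of jar_amber in the frame of chamber_in between -0.06 and 0.06 m and y of jar_amber in the frame of chamber_in between -0.06 and 0.06 m and z of jar_amber in the frame of chamber_in between -0.008 and 0.008 m and angle between jar_amber's own z axis and vertical below 0.12 rad), for 0.2 s.
2. the lid is shut over it (all of step 1 and value of joint lid below 0.04 rad), for 0.2 s.
3. with the lid shut, the handle is drawn until the red pointer stands on the green band (all of step 2 and x of pointer_mark in the frame of band_mark between -0.006 and 0.006 m), for 0.2 s.
At the end, for the whole second after the job is handed in: The amber jar stands upright (within 0.12 rad) on the chamber's floor, the lid is shut (under 0.04 rad), the red pointer's middle is within 6 mm of the green band's middle, and the handle is home (within 4 mm) and at rest (all of step 3 and value of joint plunger below 0.004 m and velocity of joint plunger between -0.02 and 0.02 m/s and linear speed of jar_amber below 0.02 m/s); the robot touches nothing.
It fails at once if the handle snaps back (faster than 0.3 m/s) (velocity of joint plunger below -0.3 m/s).
It fails at once if the amber jar is tipped over (angle between jar_amber's own z axis and vertical above 0.7 rad).
It fails at once if another thing on the bench is displaced by more than 30 mm (distance of any of jar_white, jar_green, tip_rack, beaker, petri_dish, timer, wash_bottle from where it was at the start of the episode above 0.03 m).
It also fails if it takes over 72 s, if anything falls off the work surface, if the arm or the gripper's body presses on something with over 40 N, if the wrist force passes 120 N, or if a joint passes its speed limit or range.

ROBOT

A 7-joint arm with a two-finger parallel gripper is mounted at the origin on the work surface. World frame = base frame: x ahead of the robot, y to its left, z up, the work surface at z = 0. Lengths are in m, angles in rad, forces in N, time in s.
With the tool pointing down it reaches from about 0.35 to 0.9 m from the base axis. Payload 8.1 kg.
Tool frame: the origin (TCP) lies on the mounting face of the last link; the fingertips stand 178 mm ahead of it and the grasp point (between the pads) lies 159 mm ahead of it (r.tips_ahead is the distance from the TCP to the fingertips, in m); z points along the fingers, y is the line along which they close (so a half turn about z gives the same grasp; the last joint's range is limited). The gripper opens to 92 mm and grips with 3 to 60 N. Pads are 19 mm wide; open, the fingers measure 130 mm over their backs; the gripper's body (75 mm by 190 mm) begins 47 mm behind the grasp point.
Start: joints at [-1.356, 0.434, 0.025, 1.573, -0.012, 1.134, -0.075], TCP at [0.195, 0.594, 0.405] pointing down, gripper open.
Joint ranges: [-2.62, 2.62], [-0.44, 2.09], [-1.27, 1.32], [0.08, 2.57], [-1.32, 4.46], [0.12, 2], [-2.74, 2.74]. Speed limits (rad/s): [2.22, 2.22, 3.01, 3.01, 3.14, 3.14, 3.14].

INTERFACE

Orientations are given as a rotation vector (axis times angle).
In Python, from bench import r, optics gives the robot as it stands.
- The arm moves only by the shell command python3 -m inch 'ROWS' [OPENING] [FORCE]. ROWS is JSON, a list of rows, each a list of 4 numbers: the shift along the tool's x, y, z in m, then the turn about the tool's z in degrees. In form: [[x, y, z, yaw], ...]. A call has 1 to 5 rows; each row shifts and turns the commanded pose from where the row before left it, along the tool's axes as they then stand; what a row does not reach is not made up. A row lasts 1/12 s, in which the tool goes at most 41.7 mm and 7.16 degrees, less where a joint would pass 70% of its speed; a pose out of reach is approached as far as the arm can. A call with a gripper value outside its range is refused whole. OPENING is the opening, from 0 (shut) to 1 (fully open), set as the call begins (- or left out, the last holds). The fingers move at their own pace and stop on an object; FORCE is the grip in N (left out, the last holds). Time passes only in rows, so rows that do not move let the fingers close. It gives the time, the measured TCP pose, the force, the opening and the grip force at its end, in the units of the state.
- r.read_state(): the state, without advancing time (a new reading comes with each control period).
- optics.capture(name): name is "scene" or "top" or "wrist"; returns the picture (384x512x3 uint8, red, green, blue); there is no depth.
- optics.get_calibration(name): a dict with "fx", "fy", "cx", "cy" (pixels), "R" (3x3) and "t" (3): a world point X has camera coordinates R X + t. Camera axes: x right, y down, z forward; pixel columns grow to the right and rows downward; lengths in m; the calibration is good to about 2 mm. A picture is of the moment at which its call begins: read the wrist's pose just before it. get_calibration takes no time and is no camera call; for the wrist camera it gives the pose at the moment of the call.
- r.hand_in(): hands the job in; it is judged then, once.
The state is a dict: "time_s": time; "joints": joint angles; "joint_vel": joint speeds; "joint_torque": joint torques, N m; "tcp_pos": TCP position; "eef_rot": TCP orientation; "force": force on the tool from outside, world axes, zero at the start; "torque": the same for the moment, N m; "opening": opening from 0.0 (shut) to 1.0 (fully open); "grasp_force": force on a finger pad.
Only numpy, scipy, OpenCV 4.12 (cv2) and the standard library are available. Lean on these libraries where they do the work, as an engineer would, in place of code of your own. Each camera call takes 0.05 s, during which the arm holds its last target. There are 200 camera calls.

## Working session

There is one attempt and no reset: what is moved stays moved. The work goes in short steps, Python scripts to look and compute and a shell command to move; the robot and the scene stay as the last step left them, time stands still between calls to the robot, and variables do not carry over. Pictures are saved under pics/ and viewed, at most 15 in all, crops included, and the job is handed in when it is done.

```bash
ls; mkdir -p pics; python3 - <<'E'
from bench import r, optics
import cv2,numpy as np
for n in ["scene","top"]:
    im=optics.capture(n); c=optics.get_calibration(n); print(n,c)
    cv2.imwrite(f"pics/{n}0.png",cv2.resize(im[:,:,::-1],(800,600),interpolation=cv2.INTER_CUBIC))
    np.save(f"{n}0.npy",im)
s=r.read_state();print(s)
E
```

```text
pics
scene {'fx': 356.7178757837934, 'fy': 356.7178757837934, 'cx': 266.07676526707434, 'cy': 199.10873925992541, 'R': array([[ 0.14807587,  0.98897303, -0.00242588],
       [ 0.56823965, -0.08708786, -0.81824165],
       [-0.80943019,  0.11978336, -0.5748693 ]]), 't': array([-0.15388719, -0.25407197,  1.66872772])}
top {'fx': 474.6827290823341, 'fy': 474.6827290823341, 'cx': 257.1087264431627, 'cy': 185.68025342516228, 'R': array([[-0.00721188, -0.99974939, -0.02119317],
       [-0.99843005,  0.0083764 , -0.05538304],
       [ 0.05554668,  0.02076048, -0.99824024]]), 't': array([0.08297737, 0.58508329, 1.55488352])}
{'time_s': 0.1, 'joints': array([-1.35558687,  0.43512735,  0.02497796,  1.5740413 , -0.01158846,
        1.13398175, -0.07510275]), 'joint_vel': array([ 0.00145553, -0.00083833, -0.0006917 , -0.0031173 ,  0.00096016,
        0.00167491,  0.00126935]), 'joint_torque': array([ 4.13838439e-03, -6.69129610e+01,  9.88616310e-01, -3.15143430e+01,
       -6.04483299e-02,  3.74752586e-02,  6.05886089e-05]), 'tcp_pos': array([0.19526888, 0.59348024, 0.40402583]), 'eef_rot': array([-4.97213332e-01, -3.10191098e+00,  2.21550216e-03]), 'force': array([-0.82926176,  0.11165762,  0.88521528]), 'torque': array([0.02946842, 0.0068967 , 0.01262347]), 'grasp_force': 0.0, 'opening': 1.0040884608442915}
```

View pics/scene0.png

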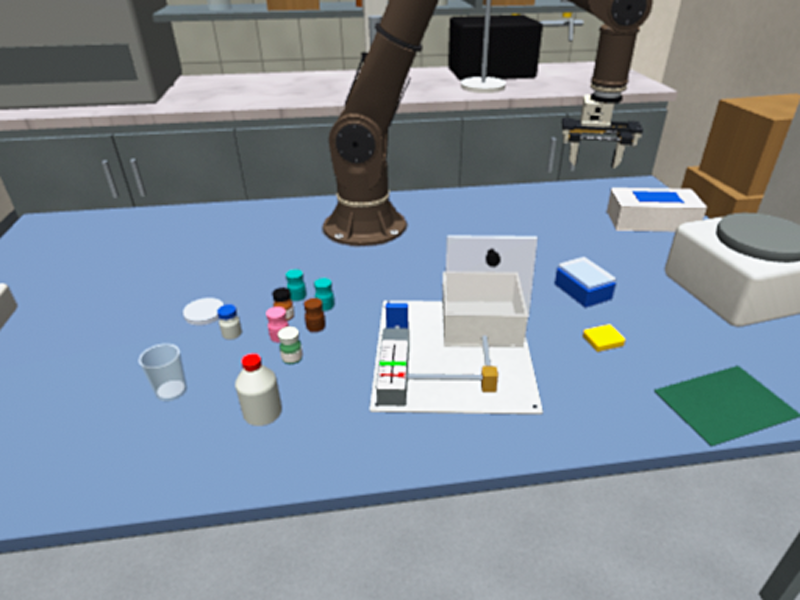

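View pics/top0.png

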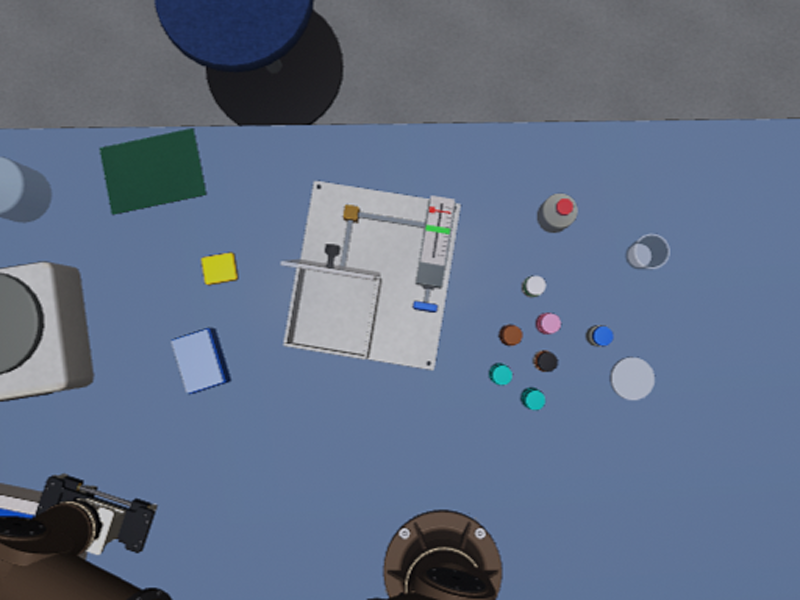

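The scene picture shows the keeper (about 450,330) with its lid up and the jar cluster at about (290,310). In the top picture the black-capped amber jar is at (546,361), close to pink, brown and turquoise look-alikes. I'll enlarge both areas.

```bash
python3 - <<'E'
import cv2,numpy as np
t=np.load("top0.npy")[:,:,::-1];s=np.load("scene0.npy")[:,:,::-1]
def c(im,x,y,w,h,k): return cv2.resize(im[y:y+h,x:x+w],None,fx=k,fy=k,interpolation=cv2.INTER_CUBIC)
# left: top jars 310..410 x 180..280 k4 ; right: scene jars 160..260,165..265
a=np.hstack([c(t,310,175,100,100,4),c(s,150,160,100,100,4)])
b=np.hstack([c(t,250,120,50,25,8),c(s,235,210,50,25,8)])
cv2.imwrite("pics/crop1.png",np.vstack([a,b]))
cv2.imwrite("pics/crop2.png",np.hstack([c(t,175,110,125,130,3.2),c(s,230,145,120,130,3.2)]))
E
```

```text
(no output)
```

View pics/crop1.png

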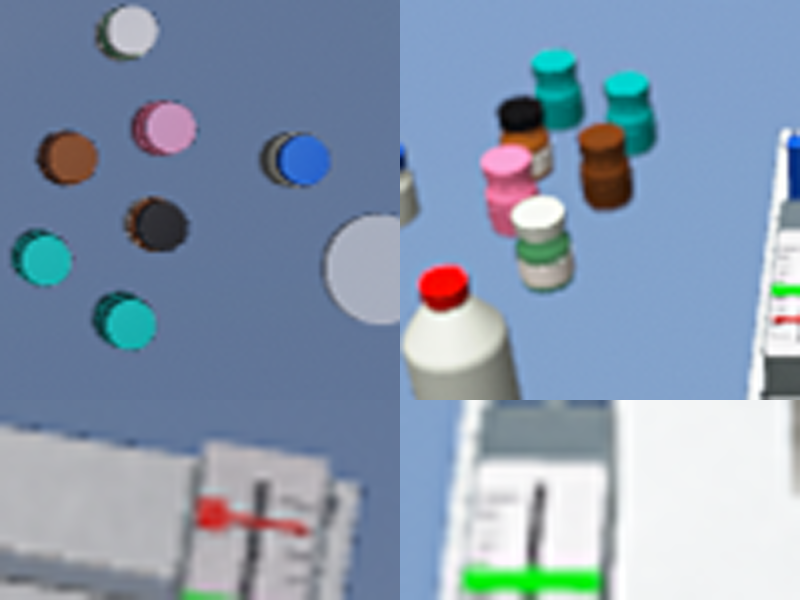

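View pics/crop2.png

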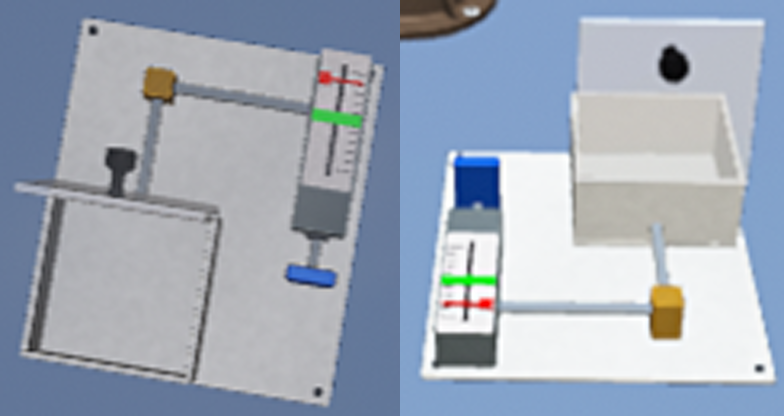

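Crop 1 (top left) has the black cap at (160,225), with neighbours at least 75 mm away. Its scene half has the cap centre at (521,106). Crop 2 shows the upright lid, pump, red pointer (345,80) and green band (337,118). Next I'll turn these into positions.

```bash
cat > h.py <<'E'
import numpy as np, cv2
from bench import r, optics
from scipy.spatial.transform import Rotation as Ro
def onz(cal,uv,z):
    K=cal; d=np.array([(uv[0]-K['cx'])/K['fx'],(uv[1]-K['cy'])/K['fy'],1.])
    R=K['R'];o=-R.T@K['t'];v=R.T@d;return o+v*(z-o[2])/v[2]
def tri(cs):
    A=[];b=[]
    for K,uv in cs:
        d=np.array([(uv[0]-K['cx'])/K['fx'],(uv[1]-K['cy'])/K['fy'],1.]);R=K['R'];o=-R.T@K['t'];v=R.T@d;v/=np.linalg.norm(v)
        P=np.eye(3)-np.outer(v,v);A.append(P);b.append(P@o)
    return np.linalg.solve(sum(A),sum(b))
def proj(K,X):
    c=K['R']@np.asarray(X)+K['t'];return np.array([c[0]/c[2]*K['fx']+K['cx'],c[1]/c[2]*K['fy']+K['cy']])
def totool(dx,dy,s=None):
    s=s or r.read_state();return Ro.from_rotvec(s['eef_rot']).as_matrix().T@np.array([dx,dy,0])
E
python3 - <<'E'
from h import *
np.set_printoptions(precision=4,suppress=True)
T=optics.get_calibration("top");S=optics.get_calibration("scene")
f=lambda p,k,o:((p[0]+.5)/k-.5+o[0],(p[1]+.5)/k-.5+o[1])
t1=lambda x,y:f((x,y),4,(310,175)); s1=lambda x,y:f((x-400,y),4,(150,160))
t2=lambda x,y:f((x,y),3.2,(175,110)); s2=lambda x,y:f((x-400,y),3.2,(230,145))
print("black",tri([(T,t1(160,225)),(S,s1(521,106))]),onz(T,t1(160,225),.068))
for n,p in dict(pink=(165,127),brown=(70,157),t1=(127,323),t2=(43,258),blue=(305,160),green=(130,30)).items(): print(n,onz(T,t1(*p),.068))
print("handle",tri([(T,t2(311,271)),(S,s2(478,158))]),onz(T,t2(311,271),.086))
for n,p,z in [("plFL",(83,18),.008),("plFR",(383,65),.008),("plNR",(328,405),.008),("hoFL",(322,48),.058),("hoFR",(372,55),.058),("rimNL",(22,352),.093),("rimNR",(192,380),.093),("rimFR",(220,212),.093),("ptr",(345,80),.058),("band",(337,118),.058)]: print(n,onz(T,t2(*p),z))
print("lidL",tri([(T,t2(16,187)),(S,s2(762,23))]),"lidtopR",tri([(T,t2(213,210)),(S,s2(581,19))]),"rimNR s",onz(S,s2(571,95),.093),"FR",onz(S,s2(579,182),.093),"FL",onz(S,s2(742,180),.093))
E
```

```text
black [ 0.4369 -0.2147  0.0713] [ 0.4367 -0.2153  0.068 ]
pink [ 0.5144 -0.2207  0.068 ]
brown [ 0.4911 -0.145   0.068 ]
t1 [ 0.3596 -0.1879  0.068 ]
t2 [ 0.4112 -0.1224  0.068 ]
blue [ 0.4874 -0.3309  0.068 ]
green [ 0.592  -0.1943  0.068 ]
handle [0.554  0.0317 0.0912] [0.5541 0.0306 0.086 ]
plFL [0.8252 0.2672 0.008 ]
plFR [ 0.7719 -0.0474  0.008 ]
plNR [0.4182 0.0135 0.008 ]
hoFL [0.7813 0.0171 0.058 ]
hoFR [ 0.7736 -0.0334  0.058 ]
rimNL [0.4763 0.3157 0.093 ]
rimNR [0.4478 0.1483 0.093 ]
rimFR [0.6128 0.1199 0.093 ]
ptr [ 0.7484 -0.0058  0.058 ]
band [0.7097 0.0026 0.058 ]
lidL [0.6235 0.2908 0.2613] lidtopR [0.6019 0.1214 0.2676] rimNR s [0.4489 0.1499 0.093 ] FR [0.614  0.1266 0.093 ] FL [0.6352 0.2875 0.093 ]
```

```bash
python3 -m inch '[[0,0,0,-7],[0,0,0,-1.5],[-0.017,-0.0345,0,0],[-0.017,-0.0345,0,0],[-0.017,-0.0345,0,0]]' 0.75 20
python3 -m inch '[[-0.017,-0.0345,0,0],[-0.017,-0.0345,0,0],[-0.017,-0.0345,0,0],[-0.017,-0.0345,0,0],[-0.017,-0.0345,0,0]]'
python3 -m inch '[[-0.017,-0.0345,0,0],[-0.017,-0.0345,0,0],[-0.017,-0.0345,0,0],[-0.017,-0.0345,0,0],[-0.017,-0.0345,0,0]]'
python3 -m inch '[[-0.017,-0.0345,0,0],[-0.017,-0.0345,0,0],[-0.017,-0.0345,0,0],[-0.017,-0.0345,0,0],[0,0,0,0]]'
cat > st.py <<'E'
from h import *
import sys
np.set_printoptions(precision=4,suppress=True)
s=r.read_state();p=s['tcp_pos'];M=Ro.from_rotvec(s['eef_rot']).as_matrix()
print("t",s['time_s'],"tcp",p,"tip z",p[2]-r.tips_ahead,"yaw_y",np.degrees(np.arctan2(M[1,1],M[0,1])),"zax",M[:,2],"F",s['force'],"op",s['opening'],"gf",s['grasp_force'])
if len(sys.argv)>2:
    g=np.array([float(a) for a in sys.argv[1:3]]);d=M.T@np.r_[g-p[:2],0];print("tool delta",d)
E
python3 st.py .437 -.215
```

```text
time_s: 0.52
tcp_pos: [0.2282, 0.4818, 0.4041]
eef_rot: [-0.268, -3.13, 0.001]
force: [0.4, -0.2, 0.9]
opening: 0.757
grasp_force: 0.0
time_s: 0.93
tcp_pos: [0.2829, 0.2967, 0.4047]
eef_rot: [-0.269, -3.13, -0.0]
force: [1.4, -0.4, 0.8]
opening: 0.749
grasp_force: 0.0
time_s: 1.35
tcp_pos: [0.3374, 0.1124, 0.4048]
eef_rot: [0.269, 3.13, 0.001]
force: [0.7, 1.1, 0.2]
opening: 0.748
grasp_force: 0.0
time_s: 1.77
tcp_pos: [0.3821, -0.0391, 0.4053]
eef_rot: [0.28, 3.127, -0.002]
force: [-0.1, 0.2, 0.8]
opening: 0.747
grasp_force: 0.0
t 1.7667 tcp [ 0.3821 -0.0391  0.4053] tip z 0.22725034715985065 yaw_y 79.7570614068193 zax [ 0.0022 -0.0013 -1.    ] F [-0.1337  0.1613  0.8409] op 0.7471451441004872 gf 0.0
tool delta [-0.0853 -0.1633  0.0004]
```

Time is plentiful. I'll move above the jar and check with the wrist camera.

```bash
python3 -m inch '[[-0.017,-0.0327,0,0],[-0.017,-0.0327,0,0],[-0.017,-0.0327,0,0],[-0.017,-0.0327,0,0],[-0.017,-0.0327,0,0]]' >/dev/null
python3 -m inch '[[0,0,0.03,-0.5],[0,0,0.03,0],[0,0,0.03,0],[0,0,0,0],[0,0,0,0]]'
python3 st.py .437 -.215; python3 - <<'E'
from h import *
K=optics.get_calibration("wrist");im=optics.capture("wrist")
print("pred cap px",proj(K,[.437,-.215,.068]), "grasp axis foot", proj(K,np.r_[r.read_state()['tcp_pos'][:2],.068]))
cv2.imwrite("pics/w1.png",im[:,:,::-1])
E
```

```text
time_s: 2.6
tcp_pos: [0.4369, -0.2085, 0.3141]
eef_rot: [-0.255, -3.128, -0.0]
force: [0.1, -0.6, 0.7]
opening: 0.752
grasp_force: 0.0
t 2.6 tcp [ 0.4369 -0.2085  0.3141] tip z 0.1361435551265917 yaw_y 80.68050609258732 zax [-0.0034  0.0005 -1.    ] F [ 0.1485 -0.6313  0.6714] op 0.7522627314214382 gf 0.0
tool delta [-0.0011 -0.0064 -0.    ]
pred cap px [246.41566957 205.64473048] grasp axis foot [255.16705708 205.04794386]
```

View pics/w1.png

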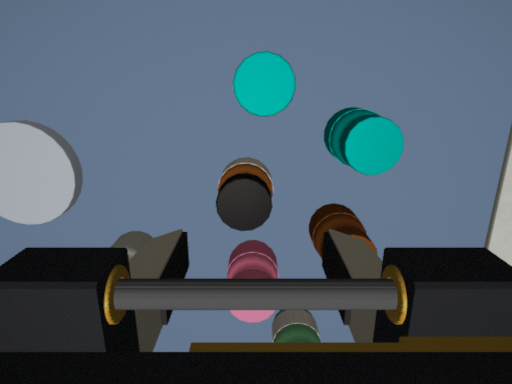

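The wrist view has the cap centre at (245,203), against a prediction of (246,206), so the position holds and the fingers straddle it clear of the neighbours. I'll descend and grip.

```bash
python3 -m inch '[[0.0005,-0.007,0.01,0],[0,0,0.025,0],[0,0,0.025,0],[0,0,0.025,0],[0,0,0.015,0]]'
python3 -m inch '[[0,0,0.011,0],[0,0,0,0],[0,0,0,0]]'; python3 st.py .436 -.2155
python3 -m inch '[[0,0,0,0],[0,0,0,0],[0,0,0,0],[0,0,0,0],[0,0,0,0]]' 0.3 20
python3 st.py
```

```text
time_s: 3.07
tcp_pos: [0.4367, -0.2153, 0.215]
eef_rot: [0.252, 3.129, 0.0]
force: [0.0, 0.0, 0.2]
opening: 0.752
grasp_force: 0.0
time_s: 3.32
tcp_pos: [0.4365, -0.2157, 0.2048]
eef_rot: [0.252, 3.13, -0.0]
force: [-0.3, 0.0, 0.6]
opening: 0.75
grasp_force: 0.0
t 3.3167 tcp [ 0.4365 -0.2157  0.2048] tip z 0.02683615547554513 yaw_y 80.78518541840788 zax [ 0.0014 -0.0002 -1.    ] F [-0.302   0.0288  0.5686] op 0.7502590072458556 gf 0.0
tool delta [ 0.0005  0.0001 -0.    ]
time_s: 3.73
tcp_pos: [0.436, -0.2156, 0.2043]
eef_rot: [0.252, 3.13, -0.0]
force: [-0.4, 0.1, 6.6]
opening: 0.471
grasp_force: 20.0
t 3.7333 tcp [ 0.436  -0.2156  0.2043] tip z 0.026270383809703035 yaw_y 80.78502078472266 zax [ 0.0011 -0.0003 -1.    ] F [-0.3773  0.0556  6.6116] op 0.4705565659936741 gf 20.001599269453436
```

```bash
python3 -m inch '[[0,0,-0.01,0],[0,0,-0.025,0],[0,0,-0.035,0],[0,0,-0.035,0],[0,0,-0.035,0]]'
python3 -m inch '[[0,0,-0.01,0],[0,0.02,0,0],[0,0.03,0,0],[0,0.03,0,0],[0,0.03,0,0]]' >/dev/null
python3 -m inch '[[0,0.03,0,0],[0,0.03,0,0],[0,0.03,0,0],[0,0.03,0,0],[0,0.03,0,0]]' >/dev/null
python3 -m inch '[[0,0.03,0,0],[0,0.03,0,0],[0,0.03,0,0],[-0.01,0.03,0,0],[-0.009,0.025,0,0]]' >/dev/null
python3 -m inch '[[0,0,0,0],[0,0,0,0]]'
python3 st.py .53 .22
```

```text
time_s: 4.15
tcp_pos: [0.435, -0.2155, 0.3455]
eef_rot: [-0.254, -3.13, 0.0]
force: [1.2, -1.0, -1.5]
opening: 0.469
grasp_force: 20.0
time_s: 5.57
tcp_pos: [0.5193, 0.1826, 0.3532]
eef_rot: [-0.248, -3.131, 0.002]
force: [0.0, -0.4, -1.4]
opening: 0.47
grasp_force: 20.0
t 5.5667 tcp [0.5193 0.1826 0.3532] tip z 0.1751727884658158 yaw_y 80.92837021873119 zax [-0.0009 -0.001  -1.    ] F [ 0.0127 -0.3976 -1.3535] op 0.4695822298302661 gf 19.9991791381035
tool delta [-0.0047  0.0386 -0.    ]
```

```bash
python3 -m inch '[[-0.003,0.02,0,0],[-0.002,0.019,0,0],[0,0,0,0],[0,0,0.03,0],[0,0,0.03,0]]'
python3 -m inch '[[0,0,0.03,0],[0,0,0.025,0],[0,0,0.012,0],[0,0,0,0],[0,0,0,0]]'
python3 st.py .53 .22
```

```text
time_s: 5.98
tcp_pos: [0.5309, 0.218, 0.2945]
eef_rot: [0.253, 3.128, 0.002]
force: [-0.6, 0.8, -1.9]
opening: 0.467
grasp_force: 20.0
time_s: 6.4
tcp_pos: [0.5307, 0.2181, 0.2272]
eef_rot: [-0.254, -3.131, 0.001]
force: [0.5, -0.2, -1.1]
opening: 0.468
grasp_force: 20.0
t 6.4 tcp [0.5307 0.2181 0.2272] tip z 0.04915964286310459 yaw_y 80.72104707289044 zax [-0.0005 -0.0007 -1.    ] F [ 0.4867 -0.2488 -1.1385] op 0.46823960091410044 gf 19.99938542023301
tool delta [ 0.001   0.0017 -0.    ]
```

```bash
python3 -m inch '[[0,0,0.004,0],[0,0,0.003,0],[0,0,0.001,0],[0,0,0,0]]'
python3 -m inch '[[0,0,0.001,0],[0,0,0,0],[0,0,0,0]]'
python3 - <<'E'
from h import *
im=optics.capture("scene")
cv2.imwrite("pics/s2.png",cv2.resize(im[120:280,210:370,::-1],None,fx=3.5,fy=3.5,interpolation=cv2.INTER_CUBIC))
E
```

```text
time_s: 6.73
tcp_pos: [0.5307, 0.2191, 0.2192]
eef_rot: [0.252, 3.131, 0.001]
force: [0.5, 0.4, -1.0]
opening: 0.471
grasp_force: 20.0
time_s: 6.98
tcp_pos: [0.5308, 0.2191, 0.2183]
eef_rot: [0.252, 3.131, 0.001]
force: [-1.1, -0.0, 4.6]
opening: 0.472
grasp_force: 20.0
```

View pics/s2.png

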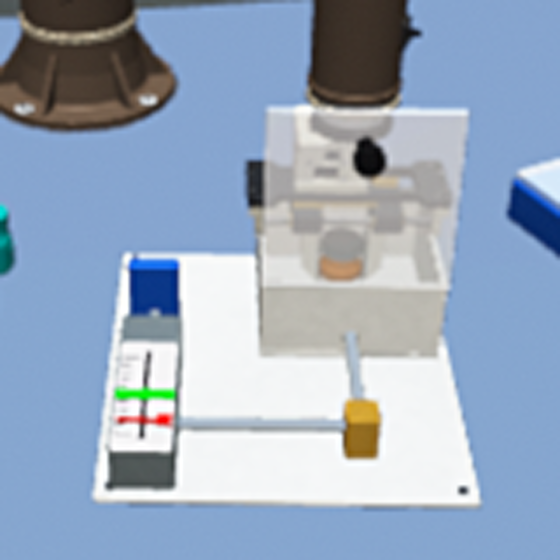

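Contact came at exactly the grasp height plus 14 mm, and the picture shows the jar standing in the chamber behind the clear lid (342,255). I'll release and rise.

```bash
python3 -m inch '[[0,0,0,0],[0,0,0,0],[0,0,0,0],[0,0,-0.005,0],[0,0,-0.02,0]]' 0.75
python3 -m inch '[[0,0,-0.035,0],[0,0,-0.04,0],[0,0,-0.04,0],[0,0,-0.04,0],[0,0,-0.04,0]]'
python3 -m inch '[[0,0,-0.04,0],[0,0,-0.01,0],[0,0,0,0]]' 0 10
python3 -m inch '[[-0.03,-0.009,0,0],[-0.03,-0.009,0,0],[-0.03,-0.009,0,0],[-0.03,-0.009,0,0],[-0.03,-0.009,0,0]]'
python3 -m inch '[[0,0,0,0],[0,0,0,0]]';python3 st.py .6746 .1494
python3 - <<'E'
from h import *
im=optics.capture("top");np.save("top2.npy",im)
cv2.imwrite("pics/t2.png",cv2.resize(im[60:260,130:330,::-1],None,fx=3,fy=3,interpolation=cv2.INTER_CUBIC))
E
```

```text
time_s: 7.45
tcp_pos: [0.5295, 0.2187, 0.2409]
eef_rot: [-0.252, -3.128, 0.004]
force: [0.1, 0.2, 0.5]
opening: 0.736
grasp_force: 0.0
time_s: 7.87
tcp_pos: [0.5302, 0.2185, 0.4401]
eef_rot: [0.253, 3.131, -0.0]
force: [0.1, 1.5, -0.9]
opening: 0.749
grasp_force: 0.0
time_s: 8.12
tcp_pos: [0.5313, 0.2185, 0.4918]
eef_rot: [0.252, 3.126, 0.006]
force: [-0.1, 0.6, 0.3]
opening: 0.58
grasp_force: 0.0
time_s: 8.53
tcp_pos: [0.6724, 0.1499, 0.4862]
eef_rot: [-0.252, -3.129, 0.001]
force: [0.4, 0.0, 0.6]
opening: 0.22
grasp_force: 0.0
time_s: 8.7
tcp_pos: [0.6724, 0.1488, 0.4855]
eef_rot: [-0.257, -3.129, 0.004]
force: [-1.3, 1.2, 0.5]
opening: 0.075
grasp_force: 0.0
t 8.7 tcp [0.6724 0.1488 0.4855] tip z 0.3075159100407621 yaw_y 80.59997889323711 zax [-0.0024 -0.0021 -1.    ] F [-1.2833  1.1527  0.4988] op 0.07523551963245967 gf 0.0
tool delta [-0.0021  0.0009 -0.    ]
```

View pics/t2.png

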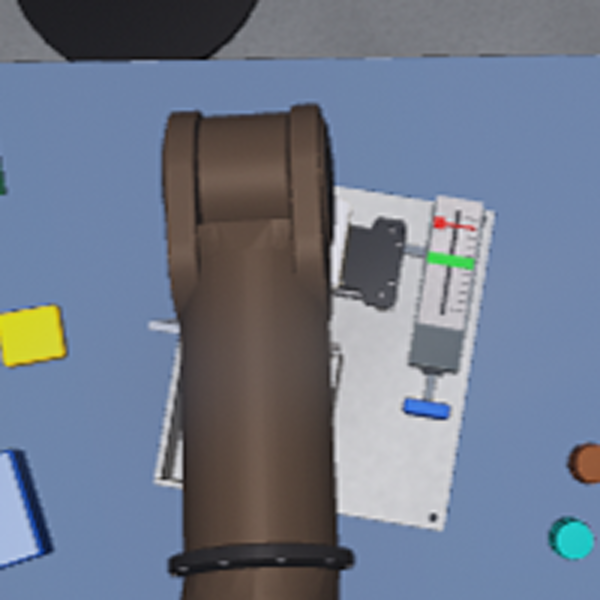

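Pointer, band and pump are unchanged, and the closed fingers are beyond the lid, beside the knob. Next I'll descend and start the pushing arc.

```bash
python3 -m inch '[[0,0,0.03,0],[0,0,0.03,0],[0,0,0.032,0],[0,0,0,0],[0,0,0,0]]'
python3 -m inch '[[0.02,0,0,0],[0.015,0,0,0],[0.01,0,0.001,0],[0.008,0,0.001,0],[0.008,0,0.001,0]]'
python3 -m inch '[[0.008,0,0.001,0],[0.008,0,0.001,0],[0,0,0,0]]'; python3 st.py .628 .203
```

```text
time_s: 9.17
tcp_pos: [0.6702, 0.1518, 0.3948]
eef_rot: [-0.25, -3.128, 0.001]
force: [-0.1, -0.4, 1.7]
opening: 0.004
grasp_force: 0.0
time_s: 9.58
tcp_pos: [0.6115, 0.1606, 0.3954]
eef_rot: [0.251, 3.127, 0.003]
force: [3.0, -0.5, 2.2]
opening: 0.008
grasp_force: 1.3
time_s: 9.83
tcp_pos: [0.5943, 0.1634, 0.391]
eef_rot: [-0.251, -3.131, -0.001]
force: [0.9, 0.4, 0.6]
opening: 0.008
grasp_force: 0.3
t 9.8333 tcp [0.5943 0.1634 0.391 ] tip z 0.21298358755880448 yaw_y 80.83084477013855 zax [-0.0005  0.0008 -1.    ] F [0.9134 0.4067 0.5686] op 0.008089532758873008 gf 0.3180561983026564
tool delta [-0.027   0.0445  0.    ]
```

```bash
python3 -m inch '[[0.011,0,0.006,0],[0.011,0,0.008,0],[0.012,0,0.009,0],[0.012,0,0.009,0],[0.01,0,0.011,0]]'
python3 -m inch '[[0.009,0,0.012,0],[0.007,0,0.013,0],[0.006,0,0.014,0],[0,0,0,0]]'
python3 st.py .628 .203
```

```text
time_s: 10.25
tcp_pos: [0.5397, 0.1717, 0.3476]
eef_rot: [0.253, 3.131, 0.0]
force: [0.1, 1.1, 1.9]
opening: 0.003
grasp_force: 0.8
time_s: 10.58
tcp_pos: [0.5165, 0.1754, 0.3063]
eef_rot: [-0.251, -3.127, 0.003]
force: [-0.5, -0.1, -0.2]
opening: 0.006
grasp_force: 0.0
t 10.5833 tcp [0.5165 0.1754 0.3063] tip z 0.1283306618612215 yaw_y 80.82690806015951 zax [-0.0052 -0.0017 -1.    ] F [-0.4712 -0.1174 -0.1848] op 0.005579439499835352 gf 0.0
tool delta [-0.1057  0.045  -0.0006]
```

```bash
python3 -m inch '[[0.005,0,0.009,0],[0,0,0.009,0],[0,0,0.006,0],[0,0,0.003,0],[0,0,0,0]]'
python3 -m inch '[[0,0,0.002,0],[0,0,0,0]]'
python3 -m inch '[[0,0,0.002,0],[0,0,0,0]]'; python3 st.py
```

```text
time_s: 11.0
tcp_pos: [0.5136, 0.176, 0.2811]
eef_rot: [-0.253, -3.131, 0.001]
force: [-0.4, -0.5, 0.6]
opening: 0.006
grasp_force: 0.0
time_s: 11.17
tcp_pos: [0.5139, 0.176, 0.28]
eef_rot: [0.253, 3.131, 0.0]
force: [0.4, -0.6, -0.0]
opening: 0.007
grasp_force: 0.0
time_s: 11.33
tcp_pos: [0.514, 0.1758, 0.2796]
eef_rot: [0.253, 3.131, 0.003]
force: [-6.7, -2.5, 21.9]
opening: 0.002
grasp_force: 10.9
t 11.3333 tcp [0.514  0.1758 0.2796] tip z 0.10160516282660786 yaw_y 80.76004717198913 zax [ 0.0008  0.0016 -1.    ] F [-6.6593 -2.4558 21.9313] op 0.0024222631414227112 gf 10.942097953520715
```

```bash
python3 -m inch '[[0,0,0.001,0],[0,0,0,0],[0,0,0,0]]'
python3 -m inch '[[0,0,-0.02,0],[0,0,-0.03,0],[0,0,-0.03,0],[0,0,-0.03,0],[0,0,0,0]]'
python3 st.py .554 .031; python3 - <<'E'
from h import *
print(r.read_state()['joints'])
im=optics.capture("scene")
cv2.imwrite("pics/s3.png",cv2.resize(im[120:280,210:370,::-1],None,fx=3.5,fy=3.5,interpolation=cv2.INTER_CUBIC))
E
```

```text
time_s: 11.58
tcp_pos: [0.514, 0.1756, 0.2794]
eef_rot: [0.253, 3.13, 0.004]
force: [-11.2, -2.4, 34.2]
opening: 0.005
grasp_force: 17.2
time_s: 12.0
tcp_pos: [0.5153, 0.1759, 0.3923]
eef_rot: [0.253, 3.124, 0.007]
force: [1.4, 1.0, -0.3]
opening: 0.005
grasp_force: 0.0
t 12.0 tcp [0.5153 0.1759 0.3923] tip z 0.21425328653157855 yaw_y 80.74827604914573 zax [ 0.0077  0.0039 -1.    ] F [ 1.4331  0.9588 -0.2539] op 0.004517803153747868 gf 0.0
tool delta [-0.0615 -0.1368 -0.0003]
[-0.90000688  0.34452453  0.62981234  1.82878733 -0.23527721  1.03420512
  1.23076465]
```

View pics/s3.png

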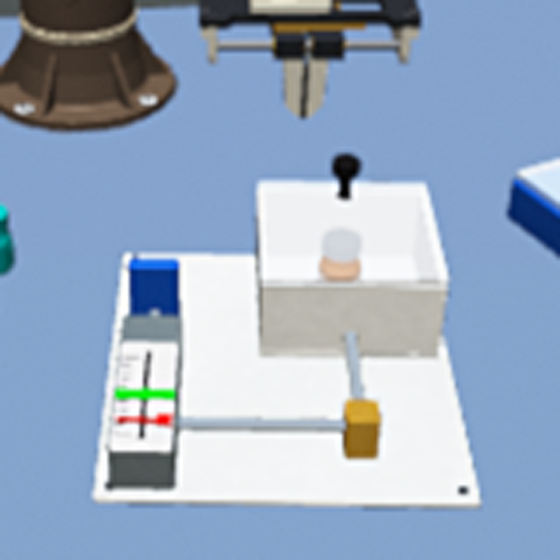

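The lid lies flat and the jar stands upright under it (342,255). The pointer is still about 26 px from the band. Next I'll move over the handle and turn 90°.

```bash
python3 -m inch '[[-0.012,-0.0274,0,0],[-0.012,-0.0274,0,0],[-0.012,-0.0274,0,0],[-0.012,-0.0274,0,0],[-0.0125,-0.0274,0,0]]' 0.4 30 >/dev/null
python3 -m inch '[[0,0,0,-6.9],[0,0,0,-6.9],[0,0,0,-6.9],[0,0,0,-6.9],[0,0,0,-6.9]]'>/dev/null
python3 -m inch '[[0,0,0,-6.9],[0,0,0,-6.9],[0,0,0,-6.9],[0,0,0,-6.9],[0,0,0,-6.9]]'>/dev/null
python3 -m inch '[[0,0,0,-6.9],[0,0,0,-6.9],[0,0,0,-6.9],[0,0,0,0],[0,0,0,0]]'
python3 st.py .554 .031; python3 - <<'E'
from h import *
K=optics.get_calibration("wrist");im=optics.capture("wrist");np.save("w2.npy",im)
print(r.read_state()['joints'])
hsv=cv2.cvtColor(im,cv2.COLOR_RGB2HSV)
m=cv2.inRange(hsv,(108,150,60),(125,255,255));n,l,st,c=cv2.connectedComponentsWithStats(m);
for i in range(1,n):
    if st[i,4]>60: print(st[i],c[i], onz(K,c[i],.086))
cv2.imwrite("pics/w2.png",im[:,:,::-1])
E
```

```text
time_s: 13.72
tcp_pos: [0.5513, 0.0296, 0.3835]
eef_rot: [1.917, -2.482, -0.007]
force: [-0.7, -0.7, -0.6]
opening: 0.399
grasp_force: 0.0
t 13.7167 tcp [0.5513 0.0296 0.3835] tip z 0.20551826042648985 yaw_y 165.35896236506264 zax [-0.0077 -0.0001 -1.    ] F [-0.7446 -0.6988 -0.6481] op 0.3992101981768542 gf 0.0
tool delta [-0.0021 -0.0023 -0.    ]
[-1.52756515e-01  3.38928362e-01  3.46329043e-03  1.77741978e+00
 -1.12497250e-03  1.03273369e+00  2.73621129e+00]
[245 156  18  27 160] [253.825  168.0625] [0.54727388 0.01574526 0.086     ]
[248 173  16  24  61] [255.6557377  186.18032787] [0.54978596 0.03137358 0.086     ]
```

View pics/w2.png

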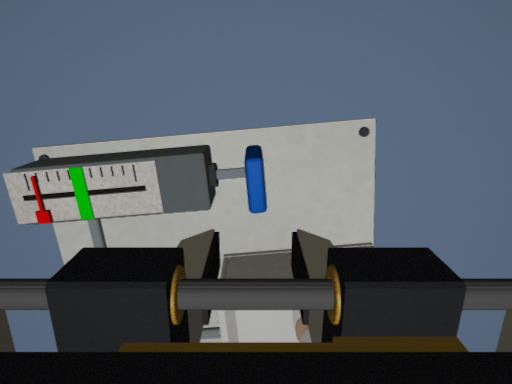

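Joint 7 has come to its limit, 4.6° short of the wanted yaw. I'll turn the other way (+175°), which gives the same grasp. The handle top shows at about (256,180).

```bash
for i in 1; do
python3 -m inch '[[0,0,0,7],[0,0,0,7],[0,0,0,7],[0,0,0,7],[0,0,0,7]]'>/dev/null
python3 -m inch '[[0,0,0,7],[0,0,0,7],[0,0,0,7],[0,0,0,7],[0,0,0,7]]'>/dev/null
python3 -m inch '[[0,0,0,7],[0,0,0,7],[0,0,0,7],[0,0,0,7],[0,0,0,7]]'>/dev/null
python3 -m inch '[[0,0,0,7],[0,0,0,7],[0,0,0,7],[0,0,0,7],[0,0,0,7]]'>/dev/null
python3 -m inch '[[0,0,0,7],[0,0,0,7],[0,0,0,7],[0,0,0,7],[0,0,0,7]]'>/dev/null
python3 -m inch '[[0,0,0,0],[0,0,0,0]]'; done
python3 st.py .554 .031; python3 - <<'E'
from h import *
K=optics.get_calibration("wrist");im=optics.capture("wrist");np.save("w3.npy",im)
print(r.read_state()['joints'])
print("px of top .554,.031,.086:",proj(K,[.554,.031,.086]),"corners",[proj(K,[.554+a*.9856+b*.169,.031-a*.169+b*.9856,.086]).round(1) for a in(-.008,.008) for b in(-.025,.025)])
cv2.imwrite("pics/w3.png",cv2.resize(im[:,:,::-1],(800,600),interpolation=cv2.INTER_CUBIC))
E
```

```text
time_s: 16.02
tcp_pos: [0.5514, 0.0316, 0.3847]
eef_rot: [-2.392, -2.035, 0.009]
force: [-0.6, -0.1, 0.4]
opening: 0.402
grasp_force: 0.0
t 16.0167 tcp [0.5514 0.0316 0.3847] tip z 0.20670785424627175 yaw_y -9.23302223684521 zax [-0.0051 -0.0026 -1.    ] F [-0.6031 -0.1134  0.3914] op 0.4015198495993517 gf 0.0
tool delta [-0.0002  0.0027 -0.    ]
[-0.6492174   0.37970425  0.6737904   1.81639628 -0.26819494  1.04436914
 -0.03282445]
px of top .554,.031,.086: [259.31567583 182.17913324] corners [array([249.8, 209.7]), array([250., 153.]), array([268.2, 209.9]), array([269.3, 153.2])]
```

View pics/w3.png

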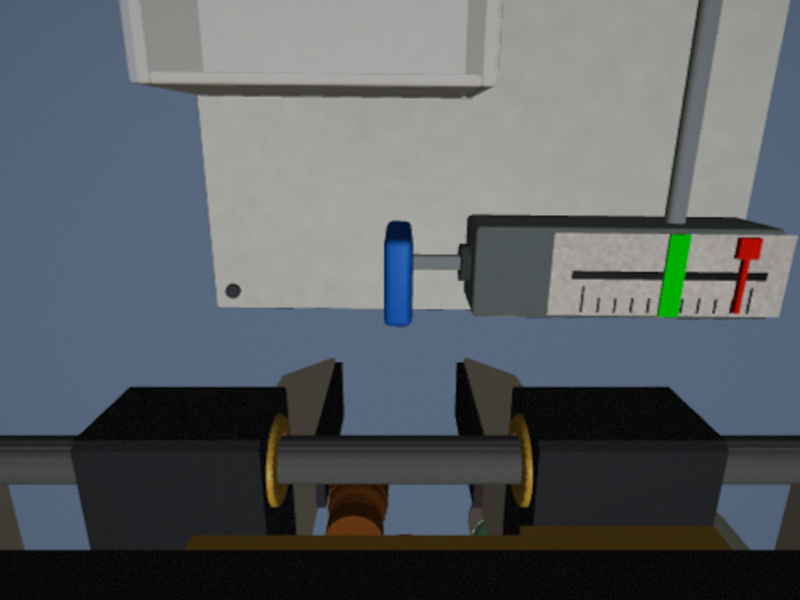

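The paddle top is at (398,283) on the 800-wide picture, within 1 mm of the grasp line. The rows are aligned with the keeper, so I'll descend and grip.

```bash
python3 -m inch '[[0,-0.0005,0.03,0.5],[0,0,0.035,0],[0,0,0.03,0],[0,0,0.025,0],[0,0,0.02,0]]'
python3 -m inch '[[0,0,0.011,0],[0,0,0,0],[0,0,0,0]]'; python3 st.py
python3 -m inch '[[0,0,0,0],[0,0,0,0],[0,0,0,0],[0,0,0,0],[0,0,0,0]]' 0.05 35
python3 st.py
cat > ptr.py <<'E'
from h import *
for n in ("top","scene"):
    K=optics.get_calibration(n);im=optics.capture(n);h=cv2.cvtColor(im,cv2.COLOR_RGB2HSV).astype(int)
    g=(abs(h[...,0]-60)<12)&(h[...,1]>150)&(h[...,2]>100); rd=((h[...,0]<8)|(h[...,0]>172))&(h[...,1]>110)&(h[...,2]>80)
    ux=np.array([.9855,-.1697]);c=np.array([.72,0]);P={}
    for nm,m in (("g",g),("r",rd)):
        ys,xs=np.nonzero(m);X=np.array([onz(K,(x,y),.058)[:2]-c for x,y in zip(xs,ys)]).reshape(-1,2)
        k=(abs(X@ux)<.1)&(abs(X@np.array([.1697,.9855]))<.05) if len(X) else []
        q=(X[k]@ux) if len(X) else np.array([]); w=h[ys[k],xs[k],1]-60. if len(q) else 1
        P[nm]=(q*w).sum()/np.sum(w) if len(q) else np.nan; print(n,nm,len(q),P[nm])
    print(n,"ptr-band mm",1000*(P['r']-P['g']))
E
python3 ptr.py
```

```text
time_s: 16.48
tcp_pos: [0.5495, 0.0309, 0.2426]
eef_rot: [-2.4, -2.023, 0.011]
force: [0.4, 0.3, 1.3]
opening: 0.398
grasp_force: 0.0
time_s: 16.73
tcp_pos: [0.5502, 0.0307, 0.2338]
eef_rot: [-2.402, -2.021, 0.009]
force: [-0.2, 0.5, 0.8]
opening: 0.394
grasp_force: 0.0
t 16.7333 tcp [0.5502 0.0307 0.2338] tip z 0.055776099990822364 yaw_y -9.851640766937061 zax [-0.0062 -0.0019 -1.    ] F [-0.1634  0.4879  0.752 ] op 0.3935470364616509 gf 0.0
time_s: 17.15
tcp_pos: [0.5501, 0.0309, 0.2343]
eef_rot: [-2.402, -2.02, 0.007]
force: [-3.4, 0.7, 6.9]
opening: 0.171
grasp_force: 35.0
t 17.15 tcp [0.5501 0.0309 0.2343] tip z 0.05630274377843575 yaw_y -9.8833270457828 zax [-0.0052 -0.0008 -1.    ] F [-3.4083  0.6808  6.9494] op 0.17142385290353607 gf 35.00165283679962
top g 43 -0.010399307558671005
top r 22 0.028107731311636082
top ptr-band mm 38.507038870307085
scene g 39 -0.014952115549016124
scene r 29 0.016893226860876517
scene ptr-band mm 31.845342409892638
```

```bash
python3 -m inch '[[0,-0.004,0,0],[0,-0.006,0,0],[0,-0.007,0,0],[0,-0.007,0,0],[0,-0.006,0,0]]'
python3 -m inch '[[0,0,0,0],[0,0,0,0]]'; python3 st.py .5501 .0309;python3 ptr.py
```

```text
time_s: 17.67
tcp_pos: [0.5206, 0.0361, 0.2343]
eef_rot: [-2.404, -2.021, 0.005]
force: [6.7, -1.0, 3.5]
opening: 0.174
grasp_force: 35.0
time_s: 17.83
tcp_pos: [0.5205, 0.0361, 0.2343]
eef_rot: [-2.404, -2.021, 0.006]
force: [5.1, -0.2, 6.3]
opening: 0.172
grasp_force: 35.0
t 17.8333 tcp [0.5205 0.0361 0.2343] tip z 0.05628456178188321 yaw_y -9.894586061396089 zax [-0.0039 -0.0013 -1.    ] F [ 5.1057 -0.1615  6.3467] op 0.17238113934716573 gf 34.9941748380661
tool delta [-0.      0.03   -0.0001]
top g 42 -0.010376039855801057
top r 19 0.007726368079871887
top ptr-band mm 18.102407935672943
scene g 34 -0.01531283063582805
scene r 26 -0.0031163950605670055
scene ptr-band mm 12.196435575261043
```

```bash
python3 -m inch '[[0,-0.004,0,0],[0,-0.005,0,0],[0,-0.004,0,0],[0,0,0,0],[0,0,0,0]]'
python3 ptr.py;python3 - <<'E'
from h import *
a=optics.capture("top");b=optics.capture("scene")
f=lambda i,k:cv2.resize(i[:,:,::-1],None,fx=k,fy=k,interpolation=cv2.INTER_CUBIC)
cv2.imwrite("pics/p1.png",np.hstack([f(a[120:180,255:305],8),f(b[200:260,230:280],8)]))
E
```

```text
time_s: 18.35
tcp_pos: [0.5082, 0.0382, 0.2343]
eef_rot: [-2.404, -2.021, 0.006]
force: [5.7, -1.1, 4.4]
opening: 0.173
grasp_force: 35.0
top g 33 -0.011537564569066868
top r 20 -0.0041007867608054945
top ptr-band mm 7.436777808261374
scene g 1 -0.015805186797668697
scene r 10 -0.01577234212628575
scene ptr-band mm 0.03284467138294639
```

View pics/p1.png

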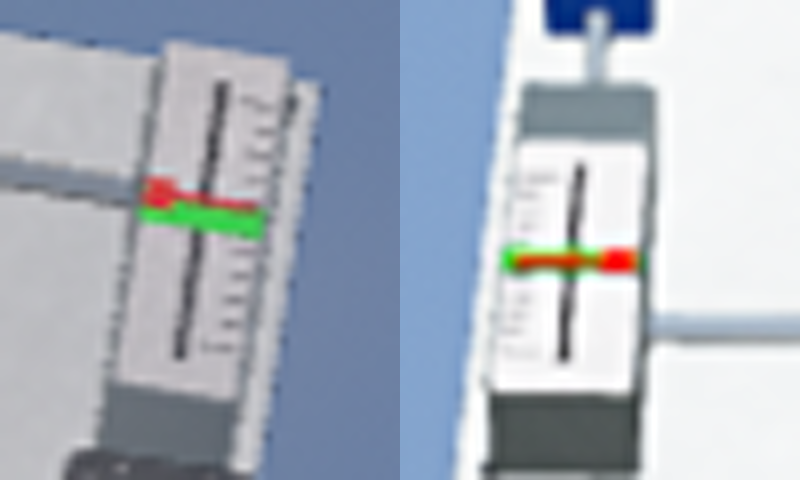

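The scene view and the top view differ because the pointer stands about 5 mm above the scale. Combined, about 5 mm remains, so I'll draw that and recheck.

```bash
python3 -m inch '[[0,-0.003,0,0],[0,-0.002,0,0],[0,0,0,0],[0,0,0,0],[0,0,0,0]]'
python3 st.py .5501 .0309;python3 ptr.py;python3 - <<'E'
from h import *
a=optics.capture("top");b=optics.capture("scene")
f=lambda i,k:cv2.resize(i[:,:,::-1],None,fx=k,fy=k,interpolation=cv2.INTER_CUBIC)
cv2.imwrite("pics/p2.png",np.hstack([f(a[130:170,260:300],10),f(b[210:250,235:275],10)]))
E
```

```text
time_s: 18.97
tcp_pos: [0.5035, 0.039, 0.2343]
eef_rot: [-2.404, -2.021, 0.005]
force: [5.7, -0.3, 3.9]
opening: 0.173
grasp_force: 35.0
t 18.9667 tcp [0.5035 0.039  0.2343] tip z 0.05629634384854218 yaw_y -9.90753219013044 zax [-0.0031 -0.0016 -1.    ] F [ 5.7004 -0.3308  3.9083] op 0.172948442109623 gf 34.990915060043335
tool delta [-0.      0.0473 -0.0001]
top g 12 -0.012823567988522445
top r 12 -0.008647628233716146
top ptr-band mm 4.175939754806299
scene g 12 -0.01188008883668757
scene r 22 -0.02063559525127762
scene ptr-band mm -8.75550641459005
```

View pics/p2.png

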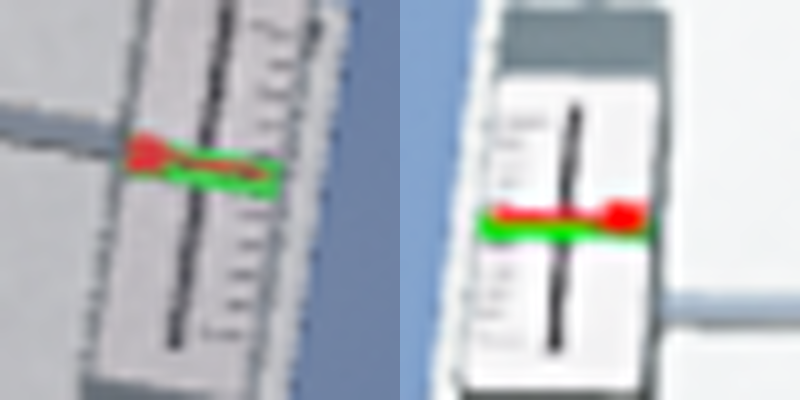

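From nearly overhead the red bar lies inside the green band, about 1 mm from its middle. I'll ease the handle home.

```bash
python3 -m inch '[[0,0.003,0,0],[0,0.005,0,0],[0,0.006,0,0],[0,0.006,0,0],[0,0.006,0,0]]'
python3 -m inch '[[0,0.006,0,0],[0,0.005,0,0],[0,0.004,0,0],[0,0.003,0,0],[0,0.002,0,0]]'
python3 -m inch '[[0,0.001,0,0],[0,0,0,0],[0,0,0,0]]'; python3 st.py .5501 .0309
```

```text
time_s: 19.58
tcp_pos: [0.5291, 0.0346, 0.2343]
eef_rot: [-2.404, -2.02, 0.006]
force: [3.2, -0.3, 8.5]
opening: 0.171
grasp_force: 35.0
time_s: 20.0
tcp_pos: [0.5485, 0.0312, 0.2343]
eef_rot: [-2.403, -2.02, 0.006]
force: [1.4, 0.9, 12.1]
opening: 0.171
grasp_force: 35.0
time_s: 20.25
tcp_pos: [0.5493, 0.031, 0.2343]
eef_rot: [-2.403, -2.02, 0.006]
force: [2.6, 0.8, 12.5]
opening: 0.175
grasp_force: 35.0
t 20.25 tcp [0.5493 0.031  0.2343] tip z 0.056258191148155 yaw_y -9.904928586833577 zax [-0.0045 -0.001  -1.    ] F [ 2.5924  0.7561 12.5253] op 0.17499592420731475 gf 35.00307083129883
tool delta [-0.      0.0008 -0.    ]
```

```bash
python3 -m inch '[[0,0.001,0,0],[0,0.001,0,0],[0,0,0,0]]'; python3 st.py .5501 .0309
python3 -m inch '[[0,0,0,0],[0,0,0,0],[0,0,0,0],[0,0,0,0],[0,0,-0.003,0]]' 0.38
python3 -m inch '[[0,0,-0.01,0],[0,0,-0.02,0],[0,0,-0.03,0],[0,0,-0.03,0],[0,0,-0.03,0]]'
python3 -m inch '[[0,-0.03,-0.02,0],[0,-0.03,0,0],[0,-0.03,0,0],[0,0,0,0],[0,0,0,0]]'; python3 ptr.py
python3 - <<'E'
from h import *
a=optics.capture("top");b=optics.capture("scene")
f=lambda i,k:cv2.resize(i[:,:,::-1],None,fx=k,fy=k,interpolation=cv2.INTER_CUBIC)
cv2.imwrite("pics/fin.png",np.hstack([f(a[110:240,240:300],4),f(b[130:260,230:340],4)]))
E
```

```text
time_s: 20.5
tcp_pos: [0.5504, 0.0308, 0.2342]
eef_rot: [-2.402, -2.019, 0.009]
force: [-2.4, 1.5, 16.8]
opening: 0.171
grasp_force: 35.0
t 20.5 tcp [0.5504 0.0308 0.2342] tip z 0.05617845879913197 yaw_y -9.897206191374922 zax [-0.0069 -0.0004 -1.    ] F [-2.4181  1.5304 16.8108] op 0.17114876979285973 gf 35.0308495759964
tool delta [-0.     -0.0003  0.    ]
time_s: 20.92
tcp_pos: [0.5504, 0.0308, 0.2357]
eef_rot: [-2.402, -2.019, 0.012]
force: [-0.0, -0.8, -0.9]
opening: 0.376
grasp_force: 0.0
time_s: 21.33
tcp_pos: [0.5514, 0.0306, 0.3583]
eef_rot: [-2.403, -2.019, 0.01]
force: [0.3, 0.9, -0.9]
opening: 0.379
grasp_force: 0.0
time_s: 21.75
tcp_pos: [0.4619, 0.0465, 0.3778]
eef_rot: [-2.401, -2.02, 0.007]
force: [0.2, 0.6, 0.5]
opening: 0.385
grasp_force: 0.0
top g 12 -0.012827623684273726
top r 13 -0.008690352298347347
top ptr-band mm 4.137271385926379
scene g 12 -0.011881762737854722
scene r 22 -0.02064097708487309
scene ptr-band mm -8.759214347018366
```

View pics/fin.png

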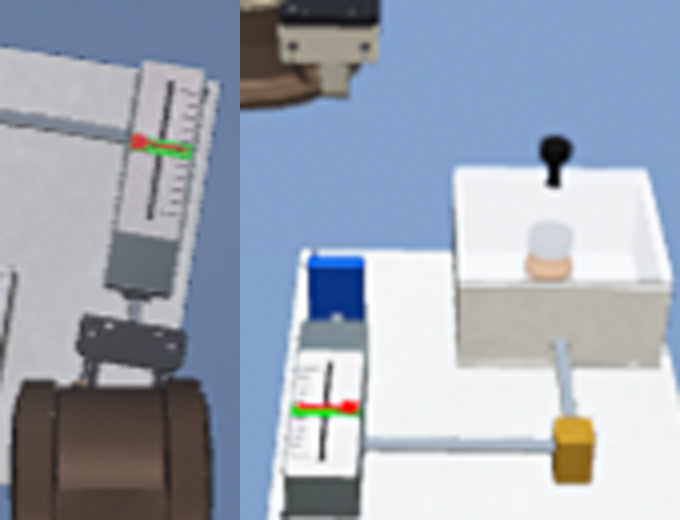

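The pointer lies on the green band, the lid is shut, the jar stands upright, the handle is home and the robot is clear.

```bash
python3 -c "
from bench import r
print(r.hand_in())"
```

```text
the job is handed in; nothing more can be done
None
```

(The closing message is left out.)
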